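# Roll the boiler barrel onto its outline on the full-size drawing

## Task

With your fingertips on top of the copper boiler barrel, roll it across the drawing until it lies squarely over its own full-size outline, the copper-tinted rectangle, and leave it lying still there. Roll it only, from above: do not pick it up, drag it or shove it along by its lower half. Leave the rods, the gauge, the weights and everything else on the table where they lie.

Things in the scene. Friction and masses are not known exactly. Their poses are not given: they have to be found in the camera images.
- barrel: Copper boiler barrel: smooth closed cylinder, 76 mm diameter, 170 mm long, about 0.85 kg, lying down. Origin at the middle of its axis, 38 mm up; y along the axis. Its z axis points up at the start, through two flush bronze bushes, and turns as it rolls. Starts 55-100 mm from its outline, on the near or far side. Rolls without slip under fingers pressing about 10 N; stops soon when let go.
- drawing: Full-size boiler drawing, cream paper 297 x 420 mm taped flat, no thickness to speak of. Origin on the table at the centre of the barrel's outline, a copper-tinted dark-edged rectangle, 76 mm along the drawing's x (the way to roll) by 170 mm along its y (for the barrel's axis). The paper is centred on this point, its long side along y.
- rod_a: Chrome piston rod, 10 mm diameter, 150 mm long plus a 14 mm thread, lying level; origin at the middle of its axis, y along it. It lies on the drawing on the side of the outline opposite to the barrel. To be left alone.
- rod_b: Second chrome piston rod, the same, lying on the drawing beyond one end of the outline. To be left alone.
- gauge: Nickel pressure gauge lying on its back, 40 mm across, 15 mm high, with a 16 mm stem; origin at the centre of its underside. To be left alone.
- weight_a: Black steel drawing weight with a brass knob, 30 x 62 mm, 42 mm high, on a corner of the drawing; origin at the centre of its underside. To be left alone.
- weight_b: Second drawing weight, the same, on another corner. To be left alone.
- chassis: Red enamelled six-wheeled tender chassis, 262 mm long (x) by 120 mm wide (y), 69 mm high, left of the drawing; origin at the middle, on the table. To be left alone.
- dome: Brass steam dome casting, 52 mm across, 46 mm high, right of the drawing; origin at the centre of its underside. To be left alone.
- chimney: Black chimney casting, 54 mm across, 68 mm high, right of the drawing; origin at the centre of its underside. To be left alone.
Things that resemble listed ones, but are neither listed nor needed, are in the scene too. Of the things that look like the barrel, take the one that is nearest to the robot's base at the start.

How it is judged:
By the outcome, as a careful person would: the job done as asked, in the order asked, and still so for the second after the job is handed in, with the robot touching nothing.
It also fails if it takes over 45 s, if anything falls off the work surface, if the arm or the gripper's body presses on something with over 40 N, if the wrist force passes 120 N, or if a joint passes its speed limit or range.

## Robot

A 6-joint arm with a two-finger parallel gripper is mounted at the origin on the work surface. World frame = base frame: x ahead of the robot, y to its left, z up, the work surface at z = 0. Lengths are in m, angles in degrees, forces in N, time in s.
With the tool pointing down it reaches from about 0.3 to 0.75 m from the base axis. Payload 8.5 kg.
Tool frame: the origin (TCP) lies on the mounting face of the last link; the fingertips stand 173 mm ahead of it and the grasp point (between the pads) lies 155 mm ahead of it (env.tips_ahead is the distance from the TCP to the fingertips, in m); z points along the fingers, x is the direction in which the jaws open and shut, and the axes are right-handed (so a half turn about z gives the same grasp; the last joint's range is limited). The gripper opens to 85 mm and grips with 20 to 120 N. Pads are 22 mm wide; open, the fingers measure 114 mm over their backs; the gripper's body (76 mm by 85 mm) begins 54 mm behind the grasp point. The pads swing forward as they close: fully open they stand 13 mm farther back than shut.
Start: joints at [56.133, 21.807, 74.336, -0, 83.858, -12.336], TCP at [0.202, 0.512, 0.405] pointing down, gripper open.
Joint ranges: [-178.18, 178.18], [-50.72, 133.34], [12.68, 142.11], [-81.47, 261.47], [9.98, 163.14], [-165.26, 165.26]. Speed limits (degrees/s): [136.94, 136.94, 180, 180, 180, 180].

## Interface

Orientations are given as a 3x3 rotation matrix whose columns are the frame's x, y, z axes.
In Python, from rig import env gives the robot as it stands. The module is installed in compiled form; this text tells all that it offers.
- The arm moves only by the tool step_arm, never from a script. Its argument "increments" is a list of rows, each an object of numbers: "x", "y", "z": the shift along the tool's x, y, z in cm; "wx", "wy", "wz": the turn, a rotation vector about the tool's x, y, z in rad; "gripper": the finger opening in cm, from 0 to 8.54. A call has 1 to 20 rows; each row shifts and turns the commanded pose from where the row before left it, along the tool's axes as they then stand; what a row does not reach is not made up. A row lasts 1/10 s, in which the tool goes at most 50 mm and 8.59 degrees, less where a joint would pass 70% of its speed; a pose out of reach is approached as far as the arm can. A call with a gripper value outside its range is refused whole. The fingers move at their own pace and stop on an object; "newtons" is the grip in N (left out, the last holds). Time passes only in rows, so rows that do not move let the fingers close. It gives the time, the measured TCP pose, the force and the opening at its end, in the units of the state.
- env.observe(): the state, without advancing time (a new reading comes with each control period).
- env.get_image(name): name is "side" or "top"; returns a dict with "color" (420x560x3 uint8, blue, green, red), "camera_matrix" (3x3 intrinsics, pixels), "rvec" (rotation vector, rad) and "tvec" (3), from world to camera coordinates, as OpenCV has them. Camera axes: x right, y down, z forward; pixel columns grow to the right and rows downward; lengths in m; the calibration is good to about 2 mm. A picture is of the moment at which its call begins. There is no depth.
- env.close_job(): hands the job in, once; it reports no verdict.
The state is a dict: "time_s": time; "q": joint angles; "qvel": joint speeds; "joint_efforts": joint torques, N m; "position": TCP position; "tool_rot": TCP orientation; "ft_force": force on the tool from outside, world axes, zero at the start; "wrist_torque": the same for the moment, N m; "grip_width": finger opening in m.
Only numpy, scipy, OpenCV 4.12 (cv2) and the standard library are available. Lean on these libraries where they do the work, as an engineer would, in place of code of your own. Each camera call takes 0.05 s, during which the arm holds its last target. There are 200 camera calls.

## Working session

There is one attempt and no reset: what is moved stays moved. The work goes in short steps, Python scripts to look and compute and a tool call to move; the robot and the scene stay as the last step left them, time stands still between calls to the robot, and variables do not carry over. Pictures are saved under pics/ and viewed, about 8 in all and at most 12, crops included, and the job is handed in when it is done.

Besides the shell and the picture viewer there is one more tool, called after "Request:" by a JSON object that holds its "op" and its "data", one argument or row to a line. step_arm: Moves the arm, as the interface text tells. Its arguments: {"type":"object","properties":{"increments":{"type":"array"},"newtons":{"type":"number"}},"required":["increments"]}

```bash
mkdir -p pics; cat > h.py <<'E'
import cv2,numpy as np
from rig import env
def shot(n,f):
    d=env.get_image(n); cv2.imwrite('pics/'+f+'.png',d['color']); np.savez('pics/'+f+'.npz',K=d['camera_matrix'],r=d['rvec'],t=d['tvec'],c=d['color']); return d
def load(f): return np.load('pics/'+f+'.npz')
def px2w(d,uv,z=0.):
    K,r,t=d['K'],d['r'],d['t']; R=cv2.Rodrigues(r)[0]; c=-R.T@t.ravel()
    v=np.atleast_2d(np.array(uv,float)); o=[]
    for u in v:
        w=R.T@np.linalg.inv(K)@np.r_[u,1]; o.append(c+w*(z-c[2])/w[2])
    return np.array(o)
def w2px(d,P): return cv2.projectPoints(np.array(P,float).reshape(-1,1,3),d['r'],d['t'],d['K'],None)[0].reshape(-1,2)
E
python3 - <<'E'
from h import *
for n in('top','side'):
    d=shot(n,n+'0')
    R=cv2.Rodrigues(d['rvec'])[0]; print(n,(-R.T@d['tvec'].ravel()).round(3))
s=env.observe();print(s['time_s'],s['tool_rot'],s['grip_width'],env.tips_ahead)
E
```

```text
top [ 0.414 -0.047  1.176]
side [-0.013 -0.683  1.099]
0.1 [[ 3.66992055e-01  9.30223770e-01 -7.55019597e-04]
 [ 9.30223187e-01 -3.66992706e-01 -1.08500076e-03]
 [-1.28638018e-03 -3.04150078e-04 -9.99999126e-01]] 0.08544016016653758 0.1734
```

View pics/top0.png

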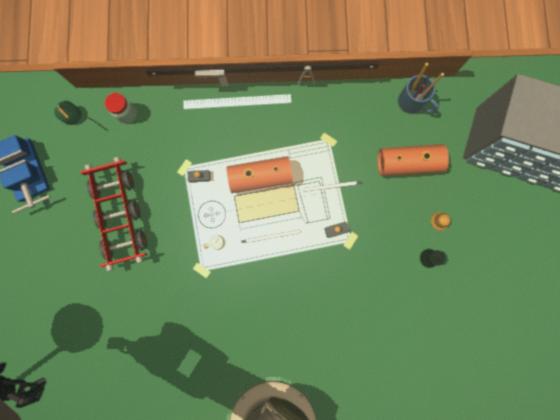

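View pics/side0.png

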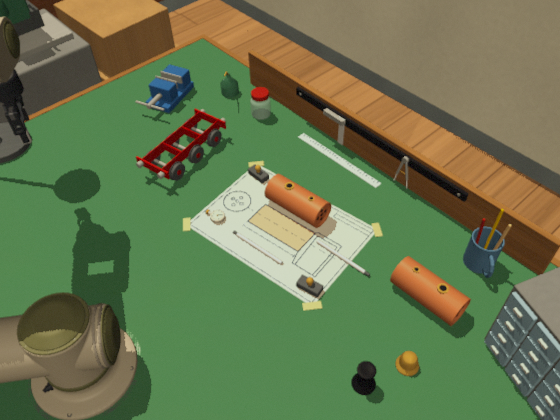

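The top view shows the barrel on the drawing at about (260,175), with the outline below it at (267,205). A second barrel lies farther off at (413,160). Rod_a is at (270,237), rod_b at (332,185), the gauge at (216,242), and the weights at (199,175) and (337,230). I'll zoom in next.

```bash
python3 - <<'E'
from h import *
d=load('top0'); im=d['c'][130:280,175:375]; cv2.imwrite('pics/z1.png',cv2.resize(im,None,fx=4,fy=4,interpolation=cv2.INTER_CUBIC))
d=load('side0'); im=d['c'][150:300,180:380]; cv2.imwrite('pics/z2.png',cv2.resize(im,None,fx=4,fy=4,interpolation=cv2.INTER_CUBIC))
E
```

```text
(no output)
```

View pics/z1.png

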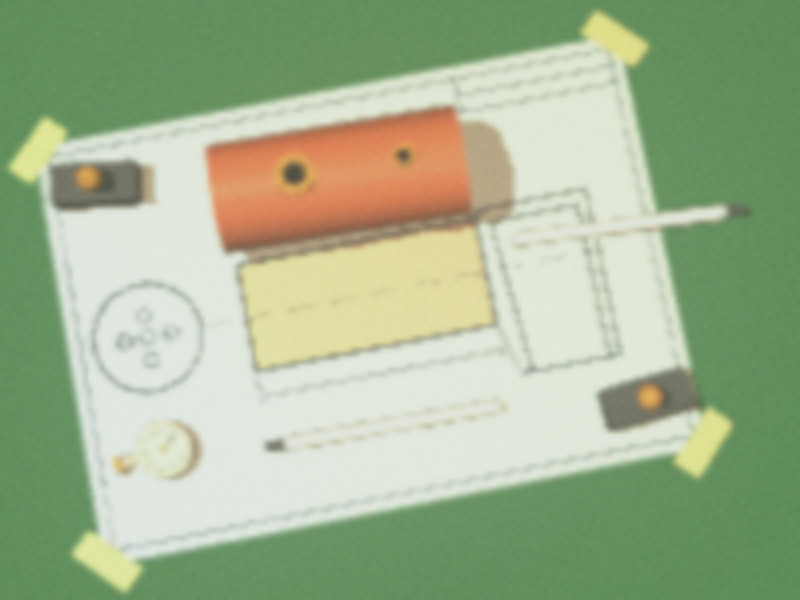

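View pics/z2.png

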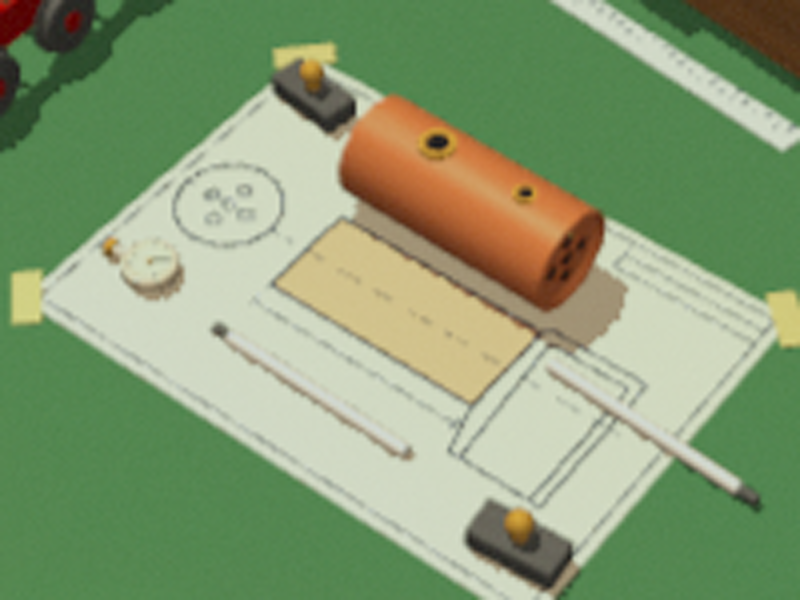

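Both views agree: the barrel lies on the far side and roughly parallel to the outline, with a clear lane between the two. Now I'll fit both poses numerically.

```bash
cat >> h.py <<'E'
from scipy.optimize import minimize
def hullmask(d,P,S=4):
    h=cv2.convexHull(w2px(d,P).astype(np.float32)).reshape(-1,2)
    m=np.zeros((420*S,560*S),np.uint8); cv2.fillPoly(m,[np.round(((h+.5)*S-.5)*16).astype(np.int32)],255,shift=4); return cv2.resize(m,(560,420),interpolation=cv2.INTER_AREA)/255.
def barP(p):
    x,y,a=p; th=np.linspace(0,2*np.pi,60); ax=np.array([-np.sin(a),np.cos(a),0]); n=np.array([np.cos(a),np.sin(a),0])
    r=.038*(np.outer(np.cos(th),n)+np.outer(np.sin(th),[0,0,1]))+[x,y,.038]
    return np.r_[r+.085*ax,r-.085*ax]
def rect(p,sx,sy):
    x,y,a=p; n=np.array([np.cos(a),np.sin(a),0]); ax=np.array([-np.sin(a),np.cos(a),0])
    return np.array([[x,y,0]+i*sx/2*n+j*sy/2*ax for i,j in((1,1),(1,-1),(-1,-1),(-1,1))])
def orange(d,c0,rad=70):
    hsv=cv2.cvtColor(d['c'],cv2.COLOR_BGR2HSV); m=((hsv[...,0]<14)|(hsv[...,0]>174))&(hsv[...,1]>115)&(hsv[...,2]>60)
    n,l,s,c=cv2.connectedComponentsWithStats(m.astype(np.uint8)); 
    k=max((k for k in range(1,n) if np.hypot(*(c[k]-c0))<rad),key=lambda k:s[k,4])
    cn=np.concatenate(cv2.findContours((l==k).astype(np.uint8),cv2.RETR_EXTERNAL,cv2.CHAIN_APPROX_NONE)[0]); o=np.zeros(l.shape,np.uint8); cv2.fillConvexPoly(o,cv2.convexHull(cn),1); return o.astype(float)
def fitbar(ds,p0):
    ms=[orange(d,w2px(d,[[p0[0],p0[1],.038]])[0],25) for d in ds]
    f=lambda p:sum(np.abs(hullmask(d,barP(p))-m).sum() for d,m in zip(ds,ms))
    s=np.array(p0)+np.array([[0,0,0],[.01,0,0],[0,.01,0],[0,0,.1]])
    r=minimize(f,p0,method='Nelder-Mead',options=dict(initial_simplex=s,xatol=1e-5,fatol=.05)); return r.x,r.fun,[m.sum() for m in ms]
E
python3 - <<'E'
from h import *
t,s=load('top0'),load('side0')
cv=lambda L,o:(np.array(L)+.5)/4-.5+o
To,So=np.array([175,130]),np.array([180,150])
A=px2w(t,cv([(238,265),(476,226),(494,325),(258,369)],To)); B=px2w(s,cv([(343,217),(535,337),(475,403),(274,285)],So))
P=px2w(t,cv([(50,150),(618,42),(695,452),(112,558)],To))
for q in(A,B,P):
    print(q[:,:2].round(4).tolist(), q.mean(0)[:2].round(4)); print(np.linalg.norm(q-np.roll(q,-1,0),axis=1).round(4))
    v=(q[0]-q[1])+(q[3]-q[2]); print('yaw',np.degrees(np.arctan2(-v[0],v[1])))
a=np.arctan2(-((A[0]-A[1])+(A[3]-A[2]))[0],((A[0]-A[1])+(A[3]-A[2]))[1])
p0=np.r_[px2w(t,[cv((340,180),To)],.06)[0,:2],a]; print(p0)
for ds in([t],[s],[t,s]):
    r=fitbar(ds,p0); print(r[0].round(4),np.degrees(r[0][2]),r[1:])
# rods, gauge, weights
print('weights/gauge/rods',px2w(t,cv([(97,185),(648,398),(167,448),(268,445),(505,405),(515,240),(745,210)],To))[:,:2].round(3).tolist())
E
```

```text
[[0.6096, 0.0896], [0.6321, -0.0779], [0.5618, -0.088], [0.536, 0.0767]] [5.849e-01 1.000e-04]
[0.1689 0.0711 0.1667 0.0746]
yaw 8.280605750047645
[[0.6075, 0.0925], [0.6293, -0.0743], [0.563, -0.0866], [0.5329, 0.0781]] [0.5832 0.0024]
[0.1682 0.0674 0.1675 0.0759]
yaw 8.891598143206991
[[0.696, 0.2214], [0.7621, -0.1834], [0.4696, -0.2232], [0.4093, 0.1785]] [ 0.5843 -0.0016]
[0.4102 0.2952 0.4062 0.2899]
yaw 8.900968879764205
[0.65506657 0.01355094 0.14452383]
[0.6611 0.014  0.1158] 6.636204103789292 (np.float64(135.06274509803922), [np.float64(1669.0)])
[0.6572 0.0173 0.1387] 7.944712341889904 (np.float64(169.09019607843135), [np.float64(1753.0)])
[0.6581 0.0159 0.1312] 7.519132288878391 (np.float64(361.0235294117647), [np.float64(1669.0), np.float64(1753.0)])
weights/gauge/rods [[0.67, 0.188], [0.508, -0.193], [0.483, 0.14], [0.483, 0.071], [0.506, -0.094], [0.621, -0.105], [0.638, -0.267]]
```

```bash
cat >> h.py <<'E'
def soft(d,pt_hi=None):
    lab=cv2.cvtColor(d['c'],cv2.COLOR_BGR2LAB).astype(float); return lab
def orange(d,c0,rad=70):
    c=d['c'].astype(float)+1; m=c[...,2]/c[...,1]>1.33   # R/G, insensitive to shade
    m&=d['c'][...,0]<d['c'][...,2]*.72
    n,l,s,cc=cv2.connectedComponentsWithStats(m.astype(np.uint8))
    k=max((k for k in range(1,n) if np.hypot(*(cc[k]-c0))<rad),key=lambda k:s[k,4])
    cn=np.concatenate(cv2.findContours((l==k).astype(np.uint8),cv2.RETR_EXTERNAL,cv2.CHAIN_APPROX_NONE)[0]); o=np.zeros(l.shape,np.uint8); cv2.fillConvexPoly(o,cv2.convexHull(cn),1); return o.astype(float)
def fitpaper(ds,p0):
    L=[]
    for d in ds:
        hsv=cv2.cvtColor(d['c'],cv2.COLOR_BGR2HSV).astype(int); H,S,V=hsv[...,0],hsv[...,1],hsv[...,2]
        lum=S.astype(float); roi=hullmask(d,rect(p0,.36,.48))>.5
        g=np.median(S[roi&(H>50)&(H<85)&(S>90)]); w=np.median(S[roi&(S<50)&(V>150)])
        v=np.clip((g-lum)/(g-w),0,1)
        bad=~((H>35)&(H<95)&(S>60)|(S<60)|((H>30)&(H<95)))|((S>60)&(H<38))|(V<60)
        # keep only the band around the paper's edge
        band=(hullmask(d,rect(p0,.33,.455))>.5)&(hullmask(d,rect(p0,.26,.385))<.5)
        bad=cv2.dilate((bad).astype(np.uint8),np.ones((3,3)))>0
        L.append((d,v,band&~bad))
    f=lambda p:sum((np.abs(hullmask(d,rect(p,.297,.42))-v)[k]).sum() for d,v,k in L)
    s=np.array(p0)+np.array([[0,0,0],[.008,0,0],[0,.008,0],[0,0,.05]])
    r=minimize(f,p0,method='Nelder-Mead',options=dict(initial_simplex=s,xatol=1e-5,fatol=.05)); return r.x,r.fun,[k[2].sum() for k in L]
E
python3 - <<'E'
from h import *
t,s=load('top0'),load('side0')
q={}
for nm,ds in(('t',[t]),('s',[s]),('b',[t,s])):
    r=fitpaper(ds,[.584,0,.152]); print('paper',r[0].round(4),np.degrees(r[0][2]).round(2),r[1:]); b=fitbar(ds,[.66,.015,.14]); print('bar',b[0].round(4),np.degrees(b[0][2]).round(2),b[1:]); q[nm]=(r[0],b[0])
    D,a=b[0][:2]-r[0][:2],r[0][2]; print(nm,'bar in drawing mm',1e3*(D@[np.cos(a),np.sin(a)]),1e3*(D@[-np.sin(a),np.cos(a)]))
o=[]
for nm,d,x0,y0 in(('t',t,175,130),('s',s,200,150)):
    im=cv2.resize(d['c'][y0:y0+150,x0:x0+200],None,fx=3,fy=3,interpolation=cv2.INTER_CUBIC)
    tr=lambda P:np.round((w2px(d,P)+.5-[x0,y0])*3-.5).astype(np.int32)
    p,b=q['b']
    for sx,sy in((.297,.42),(.076,.17)): cv2.polylines(im,[tr(rect(p,sx,sy))],True,(255,0,0),1)
    cv2.polylines(im,[cv2.convexHull(tr(barP(b)))],True,(255,0,255),1); o.append(im)
cv2.imwrite('pics/ov.png',cv2.resize(np.vstack(o),None,fx=.66,fy=.66) if 0 else np.vstack(o)[:900])
cv2.imwrite('pics/ov.png',np.hstack(o)[:, :1200] if 0 else cv2.resize(np.vstack(o),(400*1,600)))
E
```

```text
paper [0.5856 0.0014 0.1638] 9.38 (np.float64(576.1475232198143), [np.int64(5760)])
bar [0.6609 0.0145 0.1366] 7.82 (np.float64(87.82745098039214), [np.float64(1727.0)])
t bar in drawing mm 76.49048975962172 0.5937922456376148
paper [0.5825 0.003  0.1633] 9.35 (np.float64(175.28766769865842), [np.int64(4302)])
bar [0.6575 0.0174 0.1302] 7.46 (np.float64(56.72941176470588), [np.float64(1880.0)])
s bar in drawing mm 76.39492662782774 1.99728132240905
paper [0.5839 0.0024 0.1669] 9.56 (np.float64(821.2089783281734), [np.int64(5760), np.int64(4302)])
bar [0.6589 0.015  0.1427] 8.17 (np.float64(209.95686274509802), [np.float64(1727.0), np.float64(1880.0)])
b bar in drawing mm 76.09219522844641 -0.056597001563934594
```

View pics/ov.png

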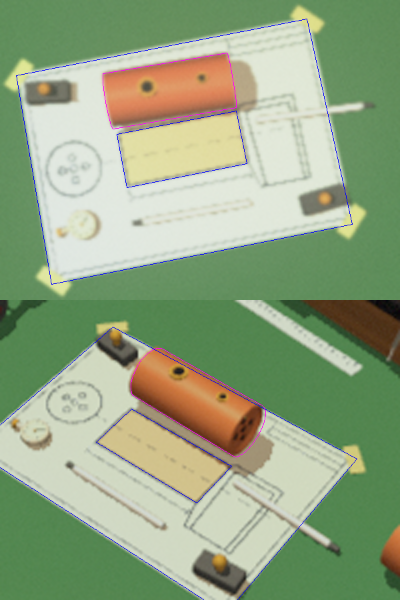

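The overlay matches the outline, paper and barrel. Results:
- **Drawing:** (0.584, 0.002), yaw about 9.4°.
- **Barrel:** (0.659, 0.016), yaw about 8°, so it has to roll about 76 mm towards the robot.

I'll go above it now with the jaws along the barrel's axis and use several short strokes.

Request:
{"op": "step_arm", "data": {
  "increments": [
    {"wz": -0.13},
    {"wz": -0.13},
    {"wz": -0.13},
    {"wz": -0.13},
    {"x": -3.5, "y": 2.4},
    {"x": -3.5, "y": 2.4},
    {"x": -3.5, "y": 2.4},
    {"x": -3.5, "y": 2.4},
    {"x": -3.5, "y": 2.4},
    {"x": -3.5, "y": 2.4},
    {"x": -3.5, "y": 2.4},
    {"x": -3.5, "y": 2.4},
    {"x": -3.5, "y": 2.4},
    {"x": -3.5, "y": 2.4},
    {"x": -3.5, "y": 2.4},
    {"x": -3.5, "y": 2.4},
    {"x": -3.5, "y": 2.4},
    {"x": -3.5, "y": 2.4},
    {"x": -3.5, "y": 2.4},
    {"x": -3.5, "y": 2.4}
  ]
}}

```text
invalid input at $.increments[0]: expected keys x, y, z, wx, wy, wz, gripper
```

Request:
{"op": "step_arm", "data": {
  "increments": [
    {"x": 0, "y": 0, "z": 0, "wx": 0, "wy": 0, "wz": -0.13, "gripper": 8.5},
    {"x": 0, "y": 0, "z": 0, "wx": 0, "wy": 0, "wz": -0.13, "gripper": 8.5},
    {"x": 0, "y": 0, "z": 0, "wx": 0, "wy": 0, "wz": -0.13, "gripper": 8.5},
    {"x": 0, "y": 0, "z": 0, "wx": 0, "wy": 0, "wz": -0.13, "gripper": 8.5},
    {"x": -3.5, "y": 2.4, "z": 0, "wx": 0, "wy": 0, "wz": 0, "gripper": 8.5},
    {"x": -3.5, "y": 2.4, "z": 0, "wx": 0, "wy": 0, "wz": 0, "gripper": 8.5},
    {"x": -3.5, "y": 2.4, "z": 0, "wx": 0, "wy": 0, "wz": 0, "gripper": 8.5},
    {"x": -3.5, "y": 2.4, "z": 0, "wx": 0, "wy": 0, "wz": 0, "gripper": 8.5},
    {"x": -3.5, "y": 2.4, "z": 0, "wx": 0, "wy": 0, "wz": 0, "gripper": 8.5},
    {"x": -3.5, "y": 2.4, "z": 0, "wx": 0, "wy": 0, "wz": 0, "gripper": 8.5},
    {"x": -3.5, "y": 2.4, "z": 0, "wx": 0, "wy": 0, "wz": 0, "gripper": 8.5},
    {"x": -3.5, "y": 2.4, "z": 0, "wx": 0, "wy": 0, "wz": 0, "gripper": 8.5},
    {"x": -3.5, "y": 2.4, "z": 0, "wx": 0, "wy": 0, "wz": 0, "gripper": 8.5},
    {"x": -3.5, "y": 2.4, "z": 0, "wx": 0, "wy": 0, "wz": 0, "gripper": 8.5},
    {"x": -3.5, "y": 2.4, "z": 0, "wx": 0, "wy": 0, "wz": 0, "gripper": 8.5},
    {"x": -3.5, "y": 2.4, "z": 0, "wx": 0, "wy": 0, "wz": 0, "gripper": 8.5},
    {"x": -3.5, "y": 2.4, "z": 0, "wx": 0, "wy": 0, "wz": 0, "gripper": 8.5},
    {"x": -3.5, "y": 2.4, "z": 0, "wx": 0, "wy": 0, "wz": 0, "gripper": 8.5},
    {"x": -3.5, "y": 2.4, "z": 0, "wx": 0, "wy": 0, "wz": 0, "gripper": 8.5},
    {"x": -3.5, "y": 2.4, "z": 0, "wx": 0, "wy": 0, "wz": 0, "gripper": 8.5}
  ]
}}

```text
time_s: 2.1
position: [0.6633, 0.0111, 0.4043]
tool_rot: [[-0.144, 0.99, -0.001], [0.99, 0.144, 0.0], [0.0, -0.001, -1.0]]
ft_force: [-0.4, -0.1, -0.1]
grip_width: 0.0851
```

Request:
{"op": "step_arm", "data": {
  "increments": [
    {"x": 0.4, "y": 0.5, "z": 3, "wx": 0, "wy": 0, "wz": -0.01, "gripper": 8.5},
    {"x": 0, "y": 0, "z": 4, "wx": 0, "wy": 0, "wz": 0, "gripper": 8.5},
    {"x": 0, "y": 0, "z": 4, "wx": 0, "wy": 0, "wz": 0, "gripper": 8.5},
    {"x": 0, "y": 0, "z": 2.5, "wx": 0, "wy": 0, "wz": 0, "gripper": 8.5},
    {"x": 0, "y": 0, "z": 0, "wx": 0, "wy": 0, "wz": 0, "gripper": 8.5},
    {"x": 0, "y": 0, "z": 0, "wx": 0, "wy": 0, "wz": 0, "gripper": 8.5}
  ]
}}

```text
time_s: 2.7
position: [0.667, 0.0173, 0.2704]
tool_rot: [[-0.154, 0.988, 0.0], [0.988, 0.154, -0.0], [-0.0, 0.0, -1.0]]
ft_force: [0.3, -0.5, 0.6]
grip_width: 0.085
```

```bash
python3 - <<'E'
from h import *
t=shot('top','top1');s=shot('side','side1')
im=np.vstack([cv2.resize(load('top1')['c'][110:260,160:360],None,fx=2.6,fy=2,interpolation=cv2.INTER_CUBIC) if 0 else cv2.resize(load(f)['c'][y:y+150,x:x+200],None,fx=2,fy=2,interpolation=cv2.INTER_CUBIC) for f,x,y in(('top1',160,110),('side1',190,100))]); cv2.imwrite('pics/c1.png',im)
o=env.observe(); print(o['position'],o['ft_force'],o['tool_rot'][:,0])
E
```

```text
[0.66704461 0.01724116 0.2717762 ] [-0.85949536 -0.69967971  0.25777003] [-0.15360502  0.98813183 -0.00099605]
```

View pics/c1.png

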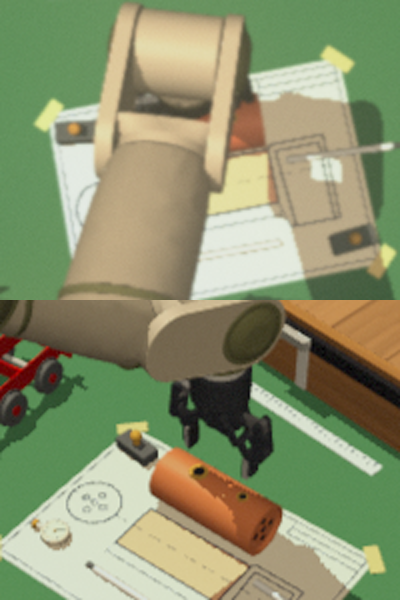

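The fingers hang above the barrel, one near each end, and the side camera sees the barrel clearly. Next I lower them gently until they touch.

Request:
{"op": "step_arm", "data": {
  "increments": [
    {"x": 0, "y": 0, "z": 1, "wx": 0, "wy": 0, "wz": 0, "gripper": 8.5},
    {"x": 0, "y": 0, "z": 0.8, "wx": 0, "wy": 0, "wz": 0, "gripper": 8.5},
    {"x": 0, "y": 0, "z": 0.2, "wx": 0, "wy": 0, "wz": 0, "gripper": 8.5},
    {"x": 0, "y": 0, "z": 0, "wx": 0, "wy": 0, "wz": 0, "gripper": 8.5}
  ]
}}

```text
time_s: 3.2
position: [0.6667, 0.0173, 0.2492]
tool_rot: [[-0.154, 0.988, -0.001], [0.988, 0.154, 0.0], [0.0, -0.001, -1.0]]
ft_force: [0.7, -0.3, -0.1]
grip_width: 0.0847
```

Request:
{"op": "step_arm", "data": {
  "increments": [
    {"x": 0, "y": 0, "z": 0.2, "wx": 0, "wy": 0, "wz": 0, "gripper": 8.5},
    {"x": 0, "y": 0, "z": 0, "wx": 0, "wy": 0, "wz": 0, "gripper": 8.5}
  ]
}}

```text
time_s: 3.4
position: [0.6667, 0.0173, 0.2477]
tool_rot: [[-0.154, 0.988, 0.0], [0.988, 0.154, -0.0], [-0.0, 0.0, -1.0]]
ft_force: [0.3, -0.4, 0.4]
grip_width: 0.0851
```

Request:
{"op": "step_arm", "data": {
  "increments": [
    {"x": 0, "y": 0, "z": 0.2, "wx": 0, "wy": 0, "wz": 0, "gripper": 8.5},
    {"x": 0, "y": 0, "z": 0, "wx": 0, "wy": 0, "wz": 0, "gripper": 8.5}
  ]
}}

```text
time_s: 3.6
position: [0.6667, 0.0173, 0.2455]
tool_rot: [[-0.154, 0.988, -0.0], [0.988, 0.154, 0.0], [0.0, -0.0, -1.0]]
ft_force: [0.0, 0.3, -0.4]
grip_width: 0.0848
```

Request:
{"op": "step_arm", "data": {
  "increments": [
    {"x": 0, "y": 0, "z": 0.2, "wx": 0, "wy": 0, "wz": 0, "gripper": 8.5},
    {"x": 0, "y": 0, "z": 0, "wx": 0, "wy": 0, "wz": 0, "gripper": 8.5}
  ]
}}

```text
time_s: 3.8
position: [0.6667, 0.0173, 0.2434]
tool_rot: [[-0.154, 0.988, -0.0], [0.988, 0.154, 0.0], [0.0, -0.0, -1.0]]
ft_force: [-0.5, 0.0, -0.8]
grip_width: 0.085
```

Request:
{"op": "step_arm", "data": {
  "increments": [
    {"x": 0, "y": 0, "z": 0.2, "wx": 0, "wy": 0, "wz": 0, "gripper": 8.5},
    {"x": 0, "y": 0, "z": 0.2, "wx": 0, "wy": 0, "wz": 0, "gripper": 8.5},
    {"x": 0, "y": 0, "z": 0.1, "wx": 0, "wy": 0, "wz": 0, "gripper": 8.5},
    {"x": 0, "y": 0, "z": 0, "wx": 0, "wy": 0, "wz": 0, "gripper": 8.5}
  ]
}}

```text
time_s: 4.2
position: [0.6667, 0.0173, 0.2385]
tool_rot: [[-0.154, 0.988, -0.0], [0.988, 0.154, 0.0], [0.0, -0.0, -1.0]]
ft_force: [-0.2, 0.5, 0.4]
grip_width: 0.0847
```

Request:
{"op": "step_arm", "data": {
  "increments": [
    {"x": 0, "y": 0, "z": 0.15, "wx": 0, "wy": 0, "wz": 0, "gripper": 8.5},
    {"x": 0, "y": 0, "z": 0, "wx": 0, "wy": 0, "wz": 0, "gripper": 8.5}
  ]
}}

```text
time_s: 4.4
position: [0.6667, 0.0172, 0.237]
tool_rot: [[-0.154, 0.988, -0.0], [0.988, 0.154, 0.0], [0.0, -0.0, -1.0]]
ft_force: [-0.6, 1.1, 0.3]
grip_width: 0.0849
```

Request:
{"op": "step_arm", "data": {
  "increments": [
    {"x": 0, "y": 0, "z": 0.1, "wx": 0, "wy": 0, "wz": 0, "gripper": 8.5},
    {"x": 0, "y": 0, "z": 0, "wx": 0, "wy": 0, "wz": 0, "gripper": 8.5}
  ]
}}

```text
time_s: 4.6
position: [0.6668, 0.0173, 0.2364]
tool_rot: [[-0.154, 0.988, 0.001], [0.988, 0.154, -0.0], [-0.0, 0.001, -1.0]]
ft_force: [0.5, 0.2, 0.7]
grip_width: 0.0851
```

Request:
{"op": "step_arm", "data": {
  "increments": [
    {"x": 0, "y": 0, "z": 0.1, "wx": 0, "wy": 0, "wz": 0, "gripper": 8.5},
    {"x": 0, "y": 0, "z": 0, "wx": 0, "wy": 0, "wz": 0, "gripper": 8.5}
  ]
}}

```text
time_s: 4.8
position: [0.667, 0.0173, 0.2363]
tool_rot: [[-0.154, 0.988, 0.002], [0.988, 0.154, -0.0], [-0.0, 0.002, -1.0]]
ft_force: [0.0, 1.1, 6.5]
grip_width: 0.0847
```

Request:
{"op": "step_arm", "data": {
  "increments": [
    {"x": 0, "y": 0, "z": 0.1, "wx": 0, "wy": 0, "wz": 0, "gripper": 8.5},
    {"x": 0, "y": 0, "z": 0, "wx": 0, "wy": 0, "wz": 0, "gripper": 8.5}
  ]
}}

```text
time_s: 5.0
position: [0.6672, 0.0174, 0.2362]
tool_rot: [[-0.154, 0.988, 0.004], [0.988, 0.154, -0.0], [-0.001, 0.004, -1.0]]
ft_force: [-0.2, 1.1, 9.9]
grip_width: 0.0849
```

Contact came at z = 0.236 and 10 N is reached with about 2 mm of push, so the arm is compliant. First stroke: 38 mm of tip travel, which should roll the barrel 19 mm.

Request:
{"op": "step_arm", "data": {
  "increments": [
    {"x": 0, "y": -0.2, "z": 0.03, "wx": 0, "wy": 0, "wz": 0, "gripper": 8.5},
    {"x": 0, "y": -0.4, "z": 0, "wx": 0, "wy": 0, "wz": 0, "gripper": 8.5},
    {"x": 0, "y": -0.4, "z": 0, "wx": 0, "wy": 0, "wz": 0, "gripper": 8.5},
    {"x": 0, "y": -0.4, "z": 0, "wx": 0, "wy": 0, "wz": 0, "gripper": 8.5},
    {"x": 0, "y": -0.4, "z": 0, "wx": 0, "wy": 0, "wz": 0, "gripper": 8.5},
    {"x": 0, "y": -0.4, "z": 0, "wx": 0, "wy": 0, "wz": 0, "gripper": 8.5},
    {"x": 0, "y": -0.4, "z": 0, "wx": 0, "wy": 0, "wz": 0, "gripper": 8.5},
    {"x": 0, "y": -0.4, "z": 0, "wx": 0, "wy": 0, "wz": 0, "gripper": 8.5},
    {"x": 0, "y": -0.4, "z": 0, "wx": 0, "wy": 0, "wz": 0, "gripper": 8.5},
    {"x": 0, "y": -0.2, "z": 0, "wx": 0, "wy": 0, "wz": 0, "gripper": 8.5},
    {"x": 0, "y": -0.2, "z": 0, "wx": 0, "wy": 0, "wz": 0, "gripper": 8.5},
    {"x": 0, "y": 0, "z": 0, "wx": 0, "wy": 0, "wz": 0, "gripper": 8.5}
  ]
}}

```text
time_s: 6.2
position: [0.6293, 0.012, 0.2359]
tool_rot: [[-0.154, 0.988, 0.004], [0.988, 0.154, 0.0], [-0.0, 0.004, -1.0]]
ft_force: [-1.3, 4.5, 11.7]
grip_width: 0.0851
```

```bash
cat > m.py <<'E'
from h import *
import sys
f=sys.argv[1]; P=[.5825,.003,.1633]   # drawing pose in the side camera
shot('side',f); s=load(f); g=np.array([float(sys.argv[2]),float(sys.argv[3]),.14])
b=fitbar([s],g); a=P[2]; D=b[0][:2]-P[:2]
print('bar',b[0].round(4),'yawerr',np.degrees(b[0][2]-a).round(2),'res',b[1],b[2]); print('in drawing mm',(1e3*(D@[np.cos(a),np.sin(a)])).round(1),(1e3*(D@[-np.sin(a),np.cos(a)])).round(1))
o=env.observe(); print(o['position'].round(4),np.round(o['ft_force'],1))
cv2.imwrite('pics/%s_z.png'%f,cv2.resize(s['c'][130:300,190:390],None,fx=3,fy=3,interpolation=cv2.INTER_CUBIC))
E
python3 m.py s2 .64 .013
```

```text
bar [0.6334 0.0121 0.1098] yawerr -3.07 res 821.9843137254902 [np.float64(2706.0)]
in drawing mm 51.7 0.7
[0.6294 0.012  0.2359] [-1.2  4.6 12.1]
```

View pics/s2_z.png

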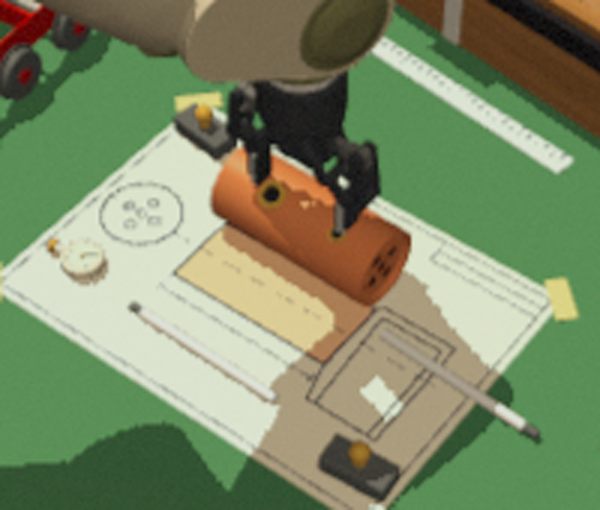

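The barrel rolled towards the outline and both bushes turned with it, now facing the robot. The fingers' shadow on the tint spoiled the mask, so I'll tighten the mask, lift, and measure again.

Request:
{"op": "step_arm", "data": {
  "increments": [
    {"x": 0, "y": 0, "z": -1.0, "wx": 0, "wy": 0, "wz": 0, "gripper": 8.5},
    {"x": 0, "y": 0.3, "z": -1.5, "wx": 0, "wy": 0, "wz": 0, "gripper": 8.5},
    {"x": 0, "y": 0.6, "z": 0, "wx": 0, "wy": 0, "wz": 0, "gripper": 8.5},
    {"x": 0, "y": 1.0, "z": 0, "wx": 0, "wy": 0, "wz": 0, "gripper": 8.5},
    {"x": 0, "y": 0, "z": 0, "wx": 0, "wy": 0, "wz": 0, "gripper": 8.5}
  ]
}}

```text
time_s: 6.75
position: [0.6486, 0.0144, 0.2583]
tool_rot: [[-0.154, 0.988, 0.0], [0.988, 0.154, -0.0], [-0.0, 0.0, -1.0]]
ft_force: [-0.7, 0.4, 0.4]
grip_width: 0.0851
```

```bash
python3 - <<'E'
from h import *
s=load('s2')['c']; hs=cv2.cvtColor(s,cv2.COLOR_BGR2HSV)
for n,u in(('bar',(290,245)),('bar2',(240,200)),('barend',(372,290)),('tintshadow',(345,340)),('tint2',(355,310))):
    x,y=190+u[0]//3,130+u[1]//3; print(n,s[y,x],hs[y,x])
E
sed -i "s/  m&=d\['c'\].*/  m\&=d['c'][...,0]<d['c'][...,2]*.72/" h.py
python3 m.py s3 .64 .013
```

```text
bar [ 40  75 139] [ 11 182 139]
bar2 [ 56 106 190] [ 11 180 190]
barend [ 32  61 117] [ 10 185 117]
tintshadow [ 76  93 113] [ 14  83 113]
tint2 [ 85 125 171] [ 14 128 171]
bar [0.6346 0.0125 0.1091] yawerr -3.11 res 803.3019607843138 [np.float64(2719.0)]
in drawing mm 52.9 0.9
[0.6481 0.0144 0.2581] [ 0.3  0.1 -0. ]
```

```bash
sed -i "s/<d\['c'\]\[...,2\]\*\.72/<d['c'][...,2]*.42/" h.py
sed -i "s/^shot('side',f);/\nif len(sys.argv)<5: shot('side',f)\n/" m.py
python3 m.py side0 .66 .015 r; python3 m.py s3 .64 .013 r
```

```text
File "m.py", line 6
    s=load(f); g=np.array([float(sys.argv[2]),float(sys.argv[3]),.14])
IndentationError: unexpected indent
  File "m.py", line 6
    s=load(f); g=np.array([float(sys.argv[2]),float(sys.argv[3]),.14])
IndentationError: unexpected indent
```

```bash
sed -i "s/^ s=load/s=load/" m.py
python3 m.py side0 .66 .015 r; python3 m.py s3 .64 .013 r;python3 m.py s2 .64 .013 r
```

```text
bar [0.6581 0.0178 0.1337] yawerr -1.7 res 66.29019607843138 [np.float64(1850.0)]
in drawing mm 77.1 2.3
[0.6481 0.0144 0.2581] [ 0.3  0.1 -0. ]
bar [0.6377 0.0153 0.1284] yawerr -2.0 res 82.32941176470588 [np.float64(1858.0)]
in drawing mm 56.5 3.1
[0.6481 0.0144 0.2581] [ 0.3  0.1 -0. ]
bar [0.6386 0.0149 0.1239] yawerr -2.26 res 130.24705882352941 [np.float64(1818.0)]
in drawing mm 57.3 2.7
[0.6481 0.0144 0.2581] [ 0.3  0.1 -0. ]
```

Stroke 1 rolled it 20 mm. It is now at +57 mm, 2–3 mm to the +y side, with a yaw error of about −1.9°. I'll do stroke 2 with a small turn to square it up.

Request:
{"op": "step_arm", "data": {
  "increments": [
    {"x": 0, "y": 0, "z": 1.2, "wx": 0, "wy": 0, "wz": 0, "gripper": 8.5},
    {"x": 0, "y": 0, "z": 0.8, "wx": 0, "wy": 0, "wz": 0, "gripper": 8.5},
    {"x": 0, "y": 0, "z": 0.3, "wx": 0, "wy": 0, "wz": 0, "gripper": 8.5},
    {"x": 0, "y": 0, "z": 0.15, "wx": 0, "wy": 0, "wz": 0, "gripper": 8.5},
    {"x": 0, "y": 0, "z": 0, "wx": 0, "wy": 0, "wz": 0, "gripper": 8.5},
    {"x": 0, "y": 0, "z": 0, "wx": 0, "wy": 0, "wz": 0, "gripper": 8.5}
  ]
}}

```text
time_s: 7.4
position: [0.6483, 0.0146, 0.2362]
tool_rot: [[-0.154, 0.988, 0.004], [0.988, 0.154, 0.0], [-0.0, 0.004, -1.0]]
ft_force: [0.6, 1.7, 14.0]
grip_width: 0.0851
```

Request:
{"op": "step_arm", "data": {
  "increments": [
    {"x": 0, "y": -0.2, "z": 0.0, "wx": 0, "wy": 0, "wz": 0, "gripper": 8.5},
    {"x": 0, "y": -0.4, "z": 0, "wx": 0, "wy": 0, "wz": -0.005, "gripper": 8.5},
    {"x": 0, "y": -0.4, "z": 0, "wx": 0, "wy": 0, "wz": -0.005, "gripper": 8.5},
    {"x": 0, "y": -0.4, "z": 0, "wx": 0, "wy": 0, "wz": -0.005, "gripper": 8.5},
    {"x": 0, "y": -0.4, "z": 0, "wx": 0, "wy": 0, "wz": -0.005, "gripper": 8.5},
    {"x": 0, "y": -0.4, "z": 0, "wx": 0, "wy": 0, "wz": -0.005, "gripper": 8.5},
    {"x": 0, "y": -0.4, "z": 0, "wx": 0, "wy": 0, "wz": -0.005, "gripper": 8.5},
    {"x": 0, "y": -0.4, "z": 0, "wx": 0, "wy": 0, "wz": -0.005, "gripper": 8.5},
    {"x": 0, "y": -0.4, "z": 0, "wx": 0, "wy": 0, "wz": -0.005, "gripper": 8.5},
    {"x": 0, "y": -0.2, "z": 0, "wx": 0, "wy": 0, "wz": 0, "gripper": 8.5},
    {"x": 0, "y": -0.2, "z": 0, "wx": 0, "wy": 0, "wz": 0, "gripper": 8.5},
    {"x": 0, "y": 0, "z": 0, "wx": 0, "wy": 0, "wz": 0, "gripper": 8.5}
  ]
}}

```text
time_s: 8.6
position: [0.6104, 0.0086, 0.2358]
tool_rot: [[-0.193, 0.981, 0.003], [0.981, 0.193, 0.001], [0.0, 0.003, -1.0]]
ft_force: [-0.1, 6.3, 13.3]
grip_width: 0.0851
```

Request:
{"op": "step_arm", "data": {
  "increments": [
    {"x": 0, "y": 0, "z": -1.0, "wx": 0, "wy": 0, "wz": 0, "gripper": 8.5},
    {"x": 0, "y": 0.3, "z": -1.5, "wx": 0, "wy": 0, "wz": 0, "gripper": 8.5},
    {"x": 0, "y": 0.6, "z": 0, "wx": 0, "wy": 0, "wz": 0, "gripper": 8.5},
    {"x": 0, "y": 1.0, "z": 0, "wx": 0, "wy": 0, "wz": 0, "gripper": 8.5},
    {"x": 0, "y": 0, "z": 0, "wx": 0, "wy": 0, "wz": 0, "gripper": 8.5}
  ]
}}

```text
time_s: 9.1
position: [0.6298, 0.0115, 0.2584]
tool_rot: [[-0.193, 0.981, -0.001], [0.981, 0.193, 0.0], [0.0, -0.0, -1.0]]
ft_force: [0.4, -0.2, -0.1]
grip_width: 0.0848
```

```bash
python3 m.py s4 .62 .012
```

```text
bar [0.6191 0.0118 0.1235] yawerr -2.28 res 76.64313725490197 [np.float64(1890.0)]
in drawing mm 37.5 2.8
[0.6293 0.0114 0.2584] [ 0.6 -0.  -0.8]
```

Now at +37.5 mm, but the yaw is unchanged within noise: the fingers slipped in twist. I'll do stroke 3 with a firmer press and a bit more turn.

Request:
{"op": "step_arm", "data": {
  "increments": [
    {"x": 0, "y": 0, "z": 1.2, "wx": 0, "wy": 0, "wz": 0, "gripper": 8.5},
    {"x": 0, "y": 0, "z": 0.8, "wx": 0, "wy": 0, "wz": 0, "gripper": 8.5},
    {"x": 0, "y": 0, "z": 0.3, "wx": 0, "wy": 0, "wz": 0, "gripper": 8.5},
    {"x": 0, "y": 0, "z": 0.2, "wx": 0, "wy": 0, "wz": 0, "gripper": 8.5},
    {"x": 0, "y": 0, "z": 0.15, "wx": 0, "wy": 0, "wz": 0, "gripper": 8.5},
    {"x": 0, "y": 0, "z": 0, "wx": 0, "wy": 0, "wz": 0, "gripper": 8.5}
  ]
}}

```text
time_s: 9.75
position: [0.6299, 0.0118, 0.236]
tool_rot: [[-0.193, 0.981, 0.007], [0.981, 0.193, 0.001], [-0.001, 0.007, -1.0]]
ft_force: [0.7, 2.5, 21.9]
grip_width: 0.0851
```

Request:
{"op": "step_arm", "data": {
  "increments": [
    {"x": 0, "y": -0.2, "z": 0.0, "wx": 0, "wy": 0, "wz": -0.007, "gripper": 8.5},
    {"x": 0, "y": -0.4, "z": 0, "wx": 0, "wy": 0, "wz": -0.007, "gripper": 8.5},
    {"x": 0, "y": -0.4, "z": 0, "wx": 0, "wy": 0, "wz": -0.007, "gripper": 8.5},
    {"x": 0, "y": -0.4, "z": 0, "wx": 0, "wy": 0, "wz": -0.007, "gripper": 8.5},
    {"x": 0, "y": -0.4, "z": 0, "wx": 0, "wy": 0, "wz": -0.007, "gripper": 8.5},
    {"x": 0, "y": -0.4, "z": 0, "wx": 0, "wy": 0, "wz": -0.007, "gripper": 8.5},
    {"x": 0, "y": -0.4, "z": 0, "wx": 0, "wy": 0, "wz": -0.007, "gripper": 8.5},
    {"x": 0, "y": -0.4, "z": 0, "wx": 0, "wy": 0, "wz": -0.007, "gripper": 8.5},
    {"x": 0, "y": -0.4, "z": 0, "wx": 0, "wy": 0, "wz": -0.007, "gripper": 8.5},
    {"x": 0, "y": -0.2, "z": 0, "wx": 0, "wy": 0, "wz": 0, "gripper": 8.5},
    {"x": 0, "y": -0.2, "z": 0, "wx": 0, "wy": 0, "wz": 0, "gripper": 8.5},
    {"x": 0, "y": 0, "z": 0, "wx": 0, "wy": 0, "wz": 0, "gripper": 8.5}
  ]
}}

```text
time_s: 10.95
position: [0.5923, 0.0046, 0.2357]
tool_rot: [[-0.256, 0.967, 0.006], [0.967, 0.256, 0.002], [0.0, 0.006, -1.0]]
ft_force: [-2.9, 15.1, 23.3]
grip_width: 0.0846
```

Request:
{"op": "step_arm", "data": {
  "increments": [
    {"x": 0, "y": 0, "z": -1.0, "wx": 0, "wy": 0, "wz": 0, "gripper": 8.5},
    {"x": 0, "y": 0.3, "z": -1.7, "wx": 0, "wy": 0, "wz": 0, "gripper": 8.5},
    {"x": 0, "y": 0.6, "z": 0, "wx": 0, "wy": 0, "wz": 0, "gripper": 8.5},
    {"x": 0, "y": 1.0, "z": 0, "wx": 0, "wy": 0, "wz": 0, "gripper": 8.5},
    {"x": 0, "y": 0, "z": 0, "wx": 0, "wy": 0, "wz": 0, "gripper": 8.5}
  ]
}}

```text
time_s: 11.45
position: [0.6114, 0.0079, 0.2587]
tool_rot: [[-0.254, 0.967, -0.001], [0.967, 0.254, 0.0], [0.0, -0.001, -1.0]]
ft_force: [-0.2, 0.6, -0.2]
grip_width: 0.0851
```

```bash
python3 m.py s5 .60 .01
```

```text
bar [0.6017 0.0086 0.1326] yawerr -1.76 res 73.64705882352942 [np.float64(1932.0)]
in drawing mm 19.9 2.4
[0.6109 0.0078 0.2586] [0.4 0.4 0.1]
```

At +19.9 mm, +2.4 mm sideways, yaw −1.8°. For the last stroke I'll set the tool back square in the air, then roll while turning it, so that friction goes into the couple and not the side pull.

Request:
{"op": "step_arm", "data": {
  "increments": [
    {"x": 0, "y": 0, "z": 1.2, "wx": 0, "wy": 0, "wz": 0.1, "gripper": 8.5},
    {"x": 0, "y": 0, "z": 0.8, "wx": 0, "wy": 0, "wz": 0, "gripper": 8.5},
    {"x": 0, "y": 0, "z": 0.3, "wx": 0, "wy": 0, "wz": 0, "gripper": 8.5},
    {"x": 0, "y": 0, "z": 0.2, "wx": 0, "wy": 0, "wz": 0, "gripper": 8.5},
    {"x": 0, "y": 0, "z": 0.25, "wx": 0, "wy": 0, "wz": 0, "gripper": 8.5},
    {"x": 0, "y": 0, "z": 0, "wx": 0, "wy": 0, "wz": 0, "gripper": 8.5}
  ]
}}

```text
time_s: 12.1
position: [0.6115, 0.0082, 0.2361]
tool_rot: [[-0.159, 0.987, 0.008], [0.987, 0.159, 0.0], [-0.001, 0.008, -1.0]]
ft_force: [0.1, 3.8, 22.6]
grip_width: 0.0852
```

Request:
{"op": "step_arm", "data": {
  "increments": [
    {"x": 0, "y": -0.2, "z": 0.0, "wx": 0, "wy": 0, "wz": -0.01, "gripper": 8.5},
    {"x": 0, "y": -0.4, "z": 0, "wx": 0, "wy": 0, "wz": -0.01, "gripper": 8.5},
    {"x": 0, "y": -0.4, "z": 0, "wx": 0, "wy": 0, "wz": -0.01, "gripper": 8.5},
    {"x": 0, "y": -0.4, "z": 0, "wx": 0, "wy": 0, "wz": -0.01, "gripper": 8.5},
    {"x": 0, "y": -0.4, "z": 0, "wx": 0, "wy": 0, "wz": -0.01, "gripper": 8.5},
    {"x": 0, "y": -0.4, "z": 0, "wx": 0, "wy": 0, "wz": -0.01, "gripper": 8.5},
    {"x": 0, "y": -0.4, "z": 0, "wx": 0, "wy": 0, "wz": -0.01, "gripper": 8.5},
    {"x": 0, "y": -0.4, "z": 0, "wx": 0, "wy": 0, "wz": -0.01, "gripper": 8.5},
    {"x": 0, "y": -0.4, "z": 0, "wx": 0, "wy": 0, "wz": 0, "gripper": 8.5},
    {"x": 0, "y": -0.3, "z": 0, "wx": 0, "wy": 0, "wz": 0, "gripper": 8.5},
    {"x": 0, "y": -0.3, "z": 0, "wx": 0, "wy": 0, "wz": 0, "gripper": 8.5},
    {"x": 0, "y": 0, "z": 0, "wx": 0, "wy": 0, "wz": 0, "gripper": 8.5}
  ]
}}

```text
time_s: 13.3
position: [0.5716, 0.0009, 0.2355]
tool_rot: [[-0.238, 0.971, 0.006], [0.971, 0.238, 0.001], [-0.0, 0.006, -1.0]]
ft_force: [-3.1, 12.6, 22.5]
grip_width: 0.085
```

Request:
{"op": "step_arm", "data": {
  "increments": [
    {"x": 0, "y": 0, "z": -1.0, "wx": 0, "wy": 0, "wz": 0, "gripper": 8.5},
    {"x": 0, "y": 0.3, "z": -1.7, "wx": 0, "wy": 0, "wz": 0, "gripper": 8.5},
    {"x": 0, "y": 0.6, "z": 0, "wx": 0, "wy": 0, "wz": 0, "gripper": 8.5},
    {"x": 0, "y": 1.0, "z": 0, "wx": 0, "wy": 0, "wz": 0, "gripper": 8.5},
    {"x": 0, "y": 0, "z": 0, "wx": 0, "wy": 0, "wz": 0, "gripper": 8.5}
  ]
}}

```text
time_s: 13.8
position: [0.5907, 0.0042, 0.2584]
tool_rot: [[-0.236, 0.972, -0.001], [0.972, 0.236, 0.0], [0.0, -0.001, -1.0]]
ft_force: [-0.2, 0.7, -0.4]
grip_width: 0.085
```

```bash
python3 m.py s6 .583 .006
```

```text
bar [0.5819 0.0052 0.1402] yawerr -1.33 res 84.67450980392155 [np.float64(1963.0)]
in drawing mm -0.2 2.3
[0.5902 0.0042 0.2583] [-0.1 -0.4 -0.1]
```

View pics/s6_z.png

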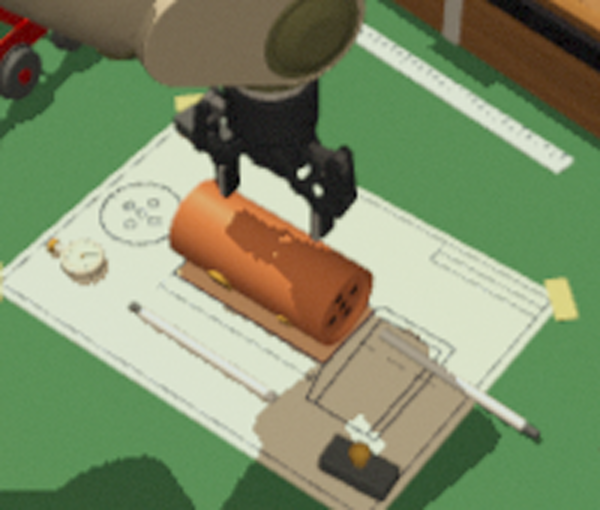

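The barrel now lies over the outline: x −0.2 mm, y +2.3 mm, yaw about −1.3°. I'll back the arm away and check with both cameras.

Request:
{"op": "step_arm", "data": {
  "increments": [
    {"x": 0, "y": 0, "z": -4, "wx": 0, "wy": 0, "wz": 0, "gripper": 8.5},
    {"x": 0, "y": 0, "z": -4, "wx": 0, "wy": 0, "wz": 0, "gripper": 8.5},
    {"x": 0, "y": 0, "z": -4, "wx": 0, "wy": 0, "wz": 0, "gripper": 8.5},
    {"x": 3.5, "y": -2, "z": -2, "wx": 0, "wy": 0, "wz": 0, "gripper": 8.5},
    {"x": 3.5, "y": -2, "z": 0, "wx": 0, "wy": 0, "wz": 0, "gripper": 8.5},
    {"x": 3.5, "y": -2, "z": 0, "wx": 0, "wy": 0, "wz": 0, "gripper": 8.5},
    {"x": 3.5, "y": -2, "z": 0, "wx": 0, "wy": 0, "wz": 0, "gripper": 8.5},
    {"x": 3.5, "y": -2, "z": 0, "wx": 0, "wy": 0, "wz": 0, "gripper": 8.5},
    {"x": 3.5, "y": -2, "z": 0, "wx": 0, "wy": 0, "wz": 0, "gripper": 8.5},
    {"x": 3.5, "y": -2, "z": 0, "wx": 0, "wy": 0, "wz": 0, "gripper": 8.5},
    {"x": 3.5, "y": -2, "z": 0, "wx": 0, "wy": 0, "wz": 0, "gripper": 8.5},
    {"x": 3.5, "y": -2, "z": 0, "wx": 0, "wy": 0, "wz": 0, "gripper": 8.5},
    {"x": 3.5, "y": -2, "z": 0, "wx": 0, "wy": 0, "wz": 0, "gripper": 8.5},
    {"x": 3.5, "y": -2, "z": 0, "wx": 0, "wy": 0, "wz": 0, "gripper": 8.5},
    {"x": 3.5, "y": -2, "z": 0, "wx": 0, "wy": 0, "wz": 0, "gripper": 8.5},
    {"x": 0, "y": 0, "z": 0, "wx": 0, "wy": 0, "wz": 0, "gripper": 8.5}
  ]
}}

```text
time_s: 15.45
position: [0.255, 0.3579, 0.3989]
tool_rot: [[-0.24, 0.971, -0.002], [0.971, 0.24, -0.0], [0.0, -0.002, -1.0]]
ft_force: [-0.1, 0.0, -0.0]
grip_width: 0.0851
```

```bash
python3 m.py s7 .583 .006; python3 - <<'E'
from h import *
shot('top','t7'); t,s=load('t7'),load('s7'); t0,s0=load('top0'),load('side0')
for nm,d,d0,P in(('t',t,t0,[.5856,.0014,.1638]),('s',s,s0,[.5825,.003,.1633])):
    p=fitpaper([d],[.584,.002,.163])[0]; b=fitbar([d],[.583,.005,.15])
    for q in(p,np.array(P)):
        D=b[0][:2]-q[:2]; a=q[2]; print(nm,'paper',q.round(4),'rel mm',(1e3*(D@[np.cos(a),np.sin(a)])).round(1),(1e3*(D@[-np.sin(a),np.cos(a)])).round(1),'yaw',np.degrees(b[0][2]-a).round(2),b[1:])
z=lambda f,x,y:cv2.resize(load(f)['c'][y:y+150,x:x+200],None,fx=2,fy=2,interpolation=cv2.INTER_CUBIC)
cv2.imwrite('pics/fin.png',np.hstack([np.vstack([z('top0',175,130),z('t7',175,130)]),np.vstack([z('side0',190,150),z('s7',190,150)])]))
E
```

```text
bar [0.5819 0.0052 0.1394] yawerr -1.37 res 74.54901960784314 [np.float64(1975.0)]
in drawing mm -0.2 2.3
[0.2565 0.3569 0.3988] [ 0.1 -0.1 -1. ]
t paper [0.5857 0.0015 0.1672] rel mm 4.9 7.5 yaw 1.38 (np.float64(1826.7137254901963), [np.float64(1.0)])
t paper [0.5856 0.0014 0.1638] rel mm 5.0 7.7 yaw 1.57 (np.float64(1826.7137254901963), [np.float64(1.0)])
s paper [0.5825 0.0028 0.1659] rel mm -0.1 2.5 yaw -1.43 (np.float64(75.17647058823529), [np.float64(1975.0)])
s paper [0.5825 0.003  0.1633] rel mm -0.2 2.3 yaw -1.28 (np.float64(75.17647058823529), [np.float64(1975.0)])
```

View pics/fin.png

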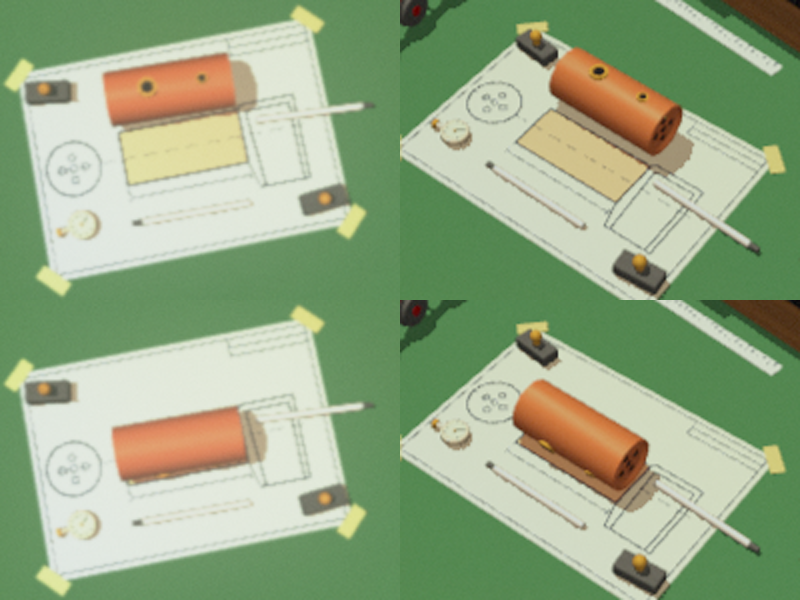

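Both views show the barrel covering the outline, with the other items on the drawing where they were. The mask was too strict for the top camera, so I'll refit that view with the looser mask.

```bash
sed "s/\*\.42/*.72/" h.py > h2.py; python3 - <<'E'
from h2 import *
t=load('t7')
for f,g in(('top0',[.66,.015,.14]),('t7',[.583,.004,.15])):
  b=fitbar([load(f)],g); q=np.array([.5856,.0014,.1638]);D=b[0][:2]-q[:2];a=q[2]
  print(f,b[0].round(4),(1e3*(D@[np.cos(a),np.sin(a)])).round(1),(1e3*(D@[-np.sin(a),np.cos(a)])).round(1),np.degrees(b[0][2]-a).round(2),b[1:])
print(env.observe()['time_s'])
E
```

```text
top0 [0.6609 0.0145 0.1366] 76.5 0.6 -1.56 (np.float64(87.82745098039214), [np.float64(1727.0)])
t7 [0.5852 0.0037 0.1372] -0.0 2.3 -1.52 (np.float64(80.38039215686274), [np.float64(1766.0)])
15.55
```

Both cameras agree: 0 mm along the roll, 2.3 mm along the axis, and 1.4–1.5° yaw. That is within what rolling can set, so I'm handing it in.

```bash
python3 -c "
from rig import env
print(env.close_job())"
```

```text
the job is handed in; nothing more can be done
None
```

The copper barrel now lies over its outline, and I handed the job in at about 15.6 s. I rolled it about 76 mm from above in four short fingertip strokes, pressing 10–23 N, lifting off after each one, and then backed the arm well clear.

- **Final position:** both cameras agree. The barrel is within about 0.2 mm of centre in the rolling direction, about 2.3 mm off along its axis, and turned about 1.4–1.5° from square.
- **What didn't fully work:** it started about 1.6° out of square. I turned the fingers a little during the strokes to correct this, but they mostly slipped, so most of that error remains. Some side pull came with it, with a sideways force of up to 15 N.
- **Other checks:** the barrel measured the same just after the last stroke and again after the arm had backed away. By eye, the before and after pictures show the rods, gauge and weights unmoved. I did not check the chassis, dome and chimney in the final pictures.
- **A failed check:** the first top-camera fit of the final position failed because the colour mask was too strict. I redid it with a looser mask, which gave the figures above.

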